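# Show the worn spindle to the inspection camera

### The arm

A 6-joint arm with a two-finger parallel gripper is mounted at the origin on the work surface. World frame = base frame: x ahead of the robot, y to its left, z up, the work surface at z = 0. Lengths are in m, angles in rad, forces in N, time in s.
With the tool pointing down it reaches from about 0.375 to 0.9 m from the base axis. Payload 3.1 kg.
Tool frame: the origin (TCP) lies between the finger pads; the fingertips stand 19 mm ahead of it and the grasp point (between the pads) is the TCP; z points along the fingers, y is the direction in which the jaws open and shut (so a half turn about z gives the same grasp; the last joint's range is limited). The gripper opens to 87 mm and grips with 3 to 60 N. Pads are 19 mm wide; open, the fingers measure 117 mm over their backs; the gripper's body (75 mm by 190 mm) begins 51 mm behind the grasp point.
Start: joints at [-1.355, 0.527, 1.433, -0, 1.181, -0.178], TCP at [0.24, -0.577, 0.242] pointing down, gripper open.
Joint ranges: [-3.08, 3.08], [-0.75, 2.2], [0.22, 2.44], [-1.43, 4.57], [0, 2.65], [-2.85, 2.85]. Speed limits (rad/s): [2.79, 2.79, 3.14, 3.14, 3.14, 3.14].

### API

Orientations are given as a unit quaternion [x, y, z, w].
In Python, from rig import robot gives the robot as it stands.
- The arm moves only by the tool apply_moves, never from a script. Its argument "series" is a list of rows, each a list of 7 numbers: the shift along the tool's x, y, z in cm, then the turn, a rotation vector about the tool's x, y, z in degrees, then the opening, from 0 (shut) to 1 (fully open). In form: [[dx, dy, dz, rx, ry, rz, grip], ...]. A call has 1 to 5 rows; each row is the pose to reach, as a shift and turn from the pose commanded when the call began, along the tool's axes at that moment; what a row does not reach only later rows make up. A row lasts 1/12 s, in which the tool goes at most 41.7 mm and 7.16 degrees, less where a joint would pass 70% of its speed; a pose out of reach is approached as far as the arm can. A call with a gripper value outside its range is refused whole. The fingers move at their own pace and stop on an object; "newtons" is the grip in N (left out, the last holds). Time passes only in rows, so rows that repeat a pose let the fingers close. It gives the time, the measured TCP pose, the force and the opening at its end, in the units of the state.
- robot.get_obs(): the state, without advancing time (a new reading comes with each control period).
- robot.camera(name): name is "side" or "top"; returns the picture (384x512x3 uint8, red, green, blue); there is no depth.
- robot.camera_params(name): a dict with "mtx" (3x3 intrinsics, pixels), "origin" and "rotation" of the camera in the world. Camera axes: x right, y down, z forward; pixel columns grow to the right and rows downward; lengths in m; the calibration is good to about 2 mm. A picture is of the moment at which its call begins. camera_params takes no time and is no camera call.
- robot.hand_in(): hands the job in, once; it reports no verdict.
The state is a dict: "time": time; "q": joint angles; "joint_velocities": joint speeds; "joint_torque": joint torques, N m; "position": TCP position; "tool_rot": TCP orientation; "ft_force": force on the tool from outside, world axes, zero at the start; "moment": the same for the moment, N m; "grip_width": finger opening in m.
Only numpy, scipy, OpenCV 4.12 (cv2) and the standard library are available. Lean on these libraries where they do the work, as an engineer would, in place of code of your own. Each camera call takes 0.05 s, during which the arm holds its last target. There are 200 camera calls.

### The job

Somebody left a spirit level lying across the wooden cradle: lift it off and lay it flat in the grey tool tray, without dropping it. Then take the geared spindle out of the cradle and present it to the inspection camera: toothed end towards the lens, its face 12 cm straight in front of the lens and centred on it, the spindle in line with the camera's (downward slanting) view, and finish still holding it there in the air, steady. Do not bump the camera, and leave the jar, mug and screwdriver alone.

Things in the scene. Friction and masses are not known exactly. Their poses are not given: they have to be found in the camera images.
- cradle: Wooden cradle fixed to the bench, base board 124 x 80 x 15 mm. Origin: centre of its underside, z up, x along the spindle. Two upright cheeks, 16 mm thick, 70 mm wide, centred at x = -43 and +43 mm, tops at z = 95 mm; each has an open-topped slot 20 mm wide, its floor at z = 57 mm. Free space of 70 mm between the cheeks, down to the base board.
- spindle_mid (a point): Loose steel spindle, about 0.4 kg: round shaft 18 mm thick, 160 mm long, lying level in the slots, axis 66 mm above the bench, free to slide a few mm. This point is on its axis about midway between the cheeks; it balances near here, a good place to grip across the 18 mm. Its x axis runs along the shaft to the toothed end. Roll about its own axis does not matter.
- spindle_face (a point): Centre of the gear's end face, on the spindle's axis, 75 mm from spindle_mid along its x. The gear is 43 mm in diameter over the teeth and 20 mm long (x = 55 to 75 mm from spindle_mid). The other end has a smooth bearing ring, 30 mm diameter, at x = -72 to -58 mm, and a bare stub to x = -85 mm.
- level_center (a point): Centre of the loose spirit level, an aluminium bar with black ends and small green vials, 180 mm long (its x), 40 mm wide (its y), 20 mm thick (its z), about 0.2 kg. It lies on its side on top of the cheeks, roughly along the spindle, underside 95 mm above the bench, over the spindle. Origin half-way up.
- tray: Open grey tool tray fixed to the bench, 300 mm (its x) x 170 mm (its y), 28 mm high, walls and floor 5 mm thick, empty. Origin: centre of its underside.
- head: Head of the inspection camera: grey box with a black barrel (49 mm diameter). Origin: centre of the lens, 240 mm above the bench. Its x axis is the line of sight, out of the lens, dipping 20 degrees below level; y is level. The gear face belongs at x = 120 mm, y = z = 0 here, the spindle's x axis pointing against this x axis (toothed end tilted up 20 degrees).
- camera: The camera's stand, fixed: heavy base 120 x 110 x 22 mm, upright post to 277 mm above the bench. Origin: centre of the underside of the base, below the post; x is the level direction in which the camera looks. The lens is 95 mm ahead of the post; the head reaches 120 mm back from the lens, at most 40 mm off its axis.
- jar_mid (a point): Bystander: closed glass jar with steel cap, 64 mm diameter, 85 mm high, standing on the bench; half-way up. Leave alone.
- mug_mid (a point): Bystander: white mug, 80 mm diameter, 92 mm high, standing; half-way up. Leave alone.
- driver_mid (a point): Bystander: screwdriver with black handle lying on the bench close to the robot, about 200 mm long; middle. Leave alone.
Mind the look-alikes: they are no part of the job. Of the things like the part that bears level_center, leave any that is pink or yellow; of the rest the smaller one is meant.

How it is judged:
On the way, in this order (a step that is already met when the one before it is completed fails the run):
1. the spirit level lies flat in the tray, let go, while the spindle is still in the cradle (x of level_center in the frame of tray between -0.07 and 0.07 m and y of level_center in the frame of tray between -0.06 and 0.06 m and z of level_center in the frame of tray between 0.005 and 0.021 m and contact force between the fingers and level below 0.1 N and linear speed of level below 0.02 m/s and z of spindle_mid in the frame of cradle below 0.08 m), for 0.2 s.
2. the spindle is lifted clear of the cradle in the gripper (z of spindle_mid in the frame of cradle above 0.11 m and contact force between the fingers and spindle above 1 N), for 0.1 s.
At the end, for the whole second after the job is handed in: Spindle held still by the fingers alone, middle over 120 mm up, gear face 100-140 mm before the lens and within 15 mm of its line of sight, axis within 10 degrees of that line, toothed end to the lens; level flat in the tray, let go, within 70 mm (x) and 60 mm (y) of its centre (x of level_center in the frame of tray between -0.07 and 0.07 m and y of level_center in the frame of tray between -0.06 and 0.06 m and z of level_center in the frame of tray between 0.005 and 0.021 m and contact force between the fingers and level below 0.1 N and linear speed of each of level, spindle below 0.02 m/s and x of spindle_face in the frame of head between 0.1 and 0.14 m and y of spindle_face in the frame of head between -0.015 and 0.015 m and z of spindle_face in the frame of head between -0.015 and 0.015 m and angle between the x axis of spindle_mid and the x axis of head, either way round below 0.175 rad and x of spindle_mid in the frame of head above 0.15 m and contact force between the fingers and spindle above 1 N and contact force between spindle and camera below 0.1 N and contact force between spindle and cradle below 0.1 N and height (world z) of spindle_mid above 0.12 m and angular speed of spindle below 0.15 rad/s); the arm keeps its last pose, push and grip.
It fails at once if a bystander (jar, mug, screwdriver) is moved by more than 30 mm (distance of any of jar_mid, mug_mid, driver_mid from where it was at the start of the episode above 0.03 m).
It fails at once if the camera is bumped by the robot or by the spindle (over 3 N) (contact force between camera and the arm above 3 N or contact force between camera and the fingers above 3 N or contact force between camera and spindle above 3 N).
It fails at once if the spirit level is dropped (falls free faster than 0.7 m/s, some 25 mm) (contact force between the fingers and level below 0.1 N and linear speed of level above 0.7 m/s).
It also fails if it takes over 48 s, if anything falls off the work surface, if the arm or the gripper's body presses on something with over 40 N, if the wrist force passes 120 N, or if a joint passes its speed limit or range.

## Working session

There is one attempt and no reset: what is moved stays moved. The work goes in short steps, Python scripts to look and compute and a tool call to move; the robot and the scene stay as the last step left them, time stands still between calls to the robot, and variables do not carry over. Pictures are saved under pics/ and viewed, about 8 in all and at most 12, crops included, and the job is handed in when it is done.

Besides the shell and the picture viewer there is one more tool, called after "Request:" as a command line: name --pt "numbers of a row" for each row, then --argument value for the rest. apply_moves: Moves the arm, as the interface text tells. Its arguments: {"type":"object","properties":{"series":{"type":"array"},"newtons":{"type":"number"}},"required":["series"]}

```bash
mkdir -p pics; ls
python3 - <<'E'
from rig import robot
import cv2,numpy as np
for n in("top","side"):
    im=robot.camera(n); cv2.imwrite(f"pics/{n}0.png",cv2.cvtColor(im,cv2.COLOR_RGB2BGR))
    p=robot.camera_params(n); print(n,{k:np.round(v,4).tolist() for k,v in p.items()})
print(robot.get_obs())
E
```

```text
pics
top {'mtx': [[406.5361, 0.0, 267.3744], [0.0, 406.5361, 186.1352], [0.0, 0.0, 1.0]], 'origin': [0.3709, 0.0632, 1.368], 'rotation': [0.7066, -0.7063, 0.0325, -0.0281]}
side {'mtx': [[487.6971, 0.0, 245.8809], [0.0, 487.6971, 194.7411], [0.0, 0.0, 1.0]], 'origin': [-0.3129, -0.8347, 0.8564], 'rotation': [0.8071, -0.3071, 0.1779, -0.4718]}
{'time': 0.1, 'q': array([-1.35549535e+00,  5.28369904e-01,  1.43379419e+00, -3.33601858e-05,
        1.18141329e+00, -1.78483900e-01]), 'joint_velocities': array([-0.00015494, -0.00137518, -0.00175681,  0.00037938,  0.0011166 ,
        0.00017912]), 'joint_torque': array([-1.73128606e-04, -4.40985417e+01, -1.77151108e+01,  6.35087932e-02,
        5.34076814e-02, -3.96941027e-05]), 'position': array([ 0.2396935 , -0.57651883,  0.24066512]), 'tool_rot': array([ 9.80677497e-01,  1.95628888e-01, -3.36894931e-05, -9.91910839e-04]), 'ft_force': array([ 0.93888673,  0.08588158, -0.20068568]), 'moment': array([-0.02496235, -0.00845472,  0.02975751]), 'grip_width': 0.08675750437514879}
```

View pics/top0.png

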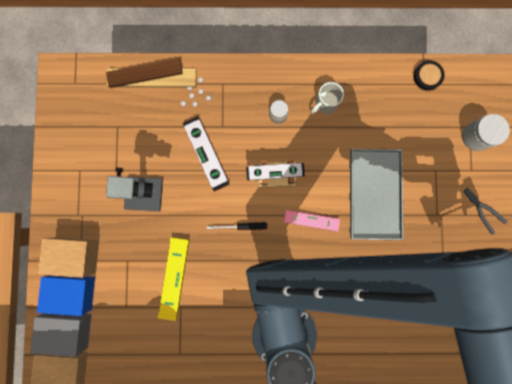

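View pics/side0.png

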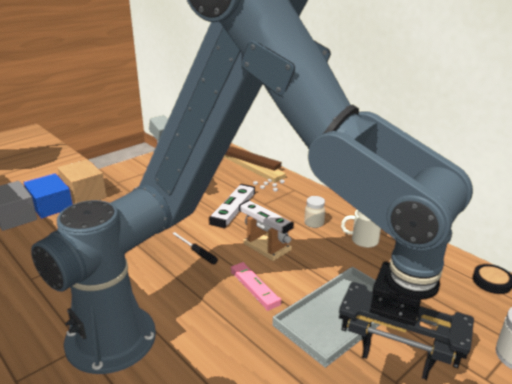

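Candidates for the level: white-silver bars at top (275,171) on the cradle and at top (205,153) on the bench (larger), pink at (312,220) and yellow at (174,278). The smaller silver one, on the cradle, is meant. I'll check it in one close crop.

Run:
```python
import cv2,numpy as np
t=cv2.imread("pics/top0.png");s=cv2.imread("pics/side0.png")
a=cv2.resize(t[140:220,95:310][:, :],None,fx=3.7,fy=3.7,interpolation=cv2.INTER_CUBIC)
b=cv2.resize(s[170:270,140:355],None,fx=3.7,fy=3.0,interpolation=cv2.INTER_CUBIC)
cv2.imwrite("pics/c1.png",np.vstack([a,b]));print(a.shape,b.shape)
```

```text
(296, 796, 3) (300, 796, 3)
```

View pics/c1.png

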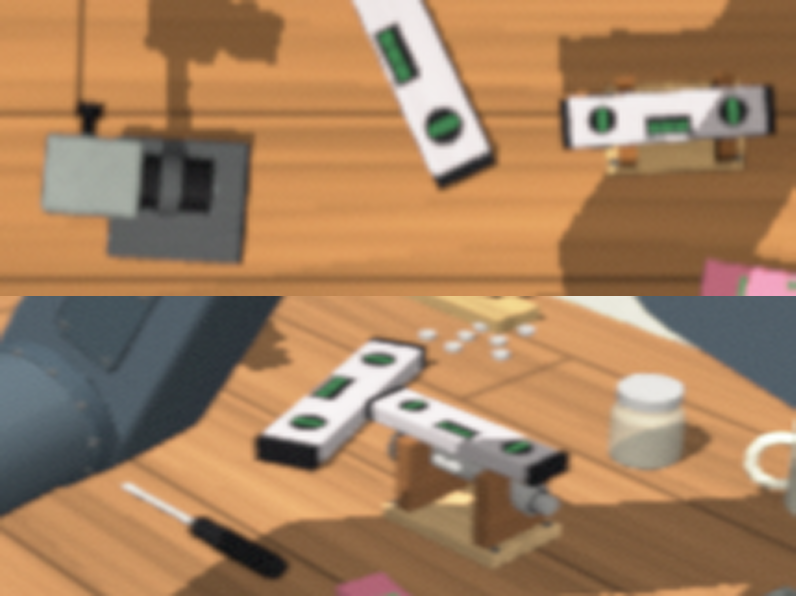

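The crop confirms the choice: the small level on the cradle has green vials at about top (258,172), (276,174) and (293,170). In the side view the ring and stub end points towards -y, so the teeth should face +y, towards the camera. Next I'll measure the vials in both views, and the tray.

```bash
cat > h.py <<'E'
from rig import robot
import cv2,numpy as np
from scipy.spatial.transform import Rotation as R
def P(n):
    p=robot.camera_params(n); return np.array(p["mtx"]),np.array(p["origin"]),R.from_quat(p["rotation"])
def ray(n,px):
    K,o,r=P(n); d=r.apply(np.linalg.inv(K)@[px[0],px[1],1]); return o,d/np.linalg.norm(d)
def plane(n,px,z):
    o,d=ray(n,px); return o+d*(z-o[2])/d[2]
def tri(a,b):
    (o1,d1),(o2,d2)=ray("top",a),ray("side",b)
    t=np.linalg.lstsq(np.c_[d1,-d2],o2-o1,rcond=None)[0]
    p,q=o1+d1*t[0],o2+d2*t[1]; return (p+q)/2,np.linalg.norm(p-q)
def proj(n,X):
    K,o,r=P(n); c=r.inv().apply(np.array(X)-o); u=K@c; return u[:2]/u[2]
def shot(n,f):
    im=robot.camera(n); cv2.imwrite("pics/"+f,im[:,:,::-1]); return im
def blobs(m,amin=6):
    k,l,s,c=cv2.connectedComponentsWithStats(m.astype(np.uint8))
    return [(s[i,4],c[i].round(1),s[i,:4]) for i in range(1,k) if s[i,4]>=amin]
def load(f): return cv2.imread("pics/"+f)[:,:,::-1]
def tooldelta(target,Rt=None):
    o=robot.get_obs(); r=R.from_quat(o["tool_rot"])
    d=r.inv().apply(np.array(target)-o["position"])*100
    rv=(r.inv()*Rt).as_rotvec(degrees=True) if Rt is not None else np.zeros(3)
    return d.round(2),rv.round(2)
E
python3 - <<'E'
from h import *
print(R.from_quat([9.80677497e-01,1.95628888e-01,0,0]).as_matrix().round(3))
for n in("top","side"):
    im=load(n+"0.png"); h=cv2.cvtColor(np.ascontiguousarray(im),cv2.COLOR_RGB2HSV)
    g=(h[...,0]>50)&(h[...,0]<85)&(h[...,1]>90)
    print(n,blobs(g))
im=load("top0.png"); h=cv2.cvtColor(np.ascontiguousarray(im),cv2.COLOR_RGB2HSV)
g=(h[...,1]<60)&(h[...,2]>60)&(h[...,2]<190)
m=np.zeros_like(g);m[140:245,340:412]=g[140:245,340:412]
c=max(cv2.findContours(m.astype(np.uint8),0,2)[0],key=cv2.contourArea)
b=cv2.boxPoints(cv2.minAreaRect(c));print(b)
w=[plane("top",x,.028) for x in b];print(np.round(w,3),np.mean(w,0))
E
```

```text
[[ 0.923  0.384  0.   ]
 [ 0.384 -0.923  0.   ]
 [ 0.     0.    -1.   ]]
top [(np.int32(31), array([195.5, 132.4]), array([192, 130,   8,   6], dtype=int32)), (np.int32(48), array([201.5, 154.5]), array([198, 149,   8,  13], dtype=int32)), (np.int32(20), array([292.5, 169.5]), array([291, 167,   4,   6], dtype=int32)), (np.int32(31), array([214.5, 173.4]), array([211, 171,   8,   6], dtype=int32)), (np.int32(14), array([257.3, 172. ]), array([256, 170,   4,   5], dtype=int32)), (np.int32(19), array([275.3, 173.5]), array([271, 173,  10,   2], dtype=int32))]
side [(np.int32(7), array([241.9, 190.7]), array([240, 190,   5,   2], dtype=int32)), (np.int32(17), array([229.2, 200.1]), array([226, 198,   7,   5], dtype=int32)), (np.int32(13), array([222.8, 211.5]), array([220, 211,   7,   2], dtype=int32)), (np.int32(10), array([279.1, 220.1]), array([277, 219,   5,   3], dtype=int32))]
[[351. 149.]
 [402. 149.]
 [402. 239.]
 [351. 239.]]
[[ 0.611 -0.224  0.028]
 [ 0.611 -0.395  0.028]
 [ 0.312 -0.387  0.028]
 [ 0.312 -0.219  0.028]] [ 0.46158499 -0.30631835  0.028     ]
```

Run:
```python
from h import *
im=load("side0.png"); h=cv2.cvtColor(np.ascontiguousarray(im),cv2.COLOR_RGB2HSV)
g=(h[...,0]>45)&(h[...,0]<95)&(h[...,1]>60);g[:,:246]=0;g[:,290:]=0
B=blobs(g,3);print(B)
R_=tri((292.5,169.5),(279.1,220.1));L_=tri((257.3,172),(251.6,206.3));print(R_,L_)
p,q=plane("top",(292.5,169.5),.115),plane("top",(257.3,172),.115);print(p,q,(p+q)/2)
e=[plane("top",x,.115) for x in((247.4,173.0),(303.6,169.5))];print(e,np.mean(e,0),np.linalg.norm(e[0]-e[1]))
o=robot.get_obs()
d=e[0]-e[1];yaw=np.arctan2(d[1],d[0]);print("yaw",np.degrees(yaw))
```

```text
[(np.int32(4), array([251.5, 206. ]), array([250, 206,   4,   1], dtype=int32)), (np.int32(10), array([263.3, 214.2]), array([260, 213,   7,   4], dtype=int32)), (np.int32(15), array([279.3, 220.1]), array([277, 219,   6,   3], dtype=int32))]
(array([ 0.53052494, -0.02273846,  0.11493908]), np.float64(0.0001330050579498508)) (array([0.5231502 , 0.08612057, 0.11491512]), np.float64(0.0015108618825350124))
[ 0.53046627 -0.02269048  0.115     ] [0.52255139 0.08659661 0.115     ] [0.52650883 0.03195306 0.115     ]
[array([0.51940171, 0.11728723, 0.115     ]), array([ 0.53049878, -0.05718352,  0.115     ])] [0.52495024 0.03005186 0.115     ] 0.1748233028807892
yaw 93.6393473975058
```

Request:
apply_moves --pt "3 -2.7 0 0 0 0 1" --pt "6 -5.4 0 0 0 0 1" --pt "9 -8.1 0 0 0 0 1" --pt "12 -10.8 0 0 0 0 1" --pt "15 -13.5 0 0 0 0 1" --newtons 20

```text
time: 0.52
position: [0.3268, -0.3929, 0.2411]
tool_rot: [0.981, 0.195, -0.0, -0.001]
ft_force: [0.3, -0.1, -1.0]
grip_width: 0.0871
```

Request:
apply_moves --pt "3 -2.7 0 0 0 0 1" --pt "6 -5.4 0 0 0 0 1" --pt "9 -8.1 0 0 0 0 1" --pt "12 -10.8 0 0 0 0 1" --pt "15 -13.5 0 0 0 0 1"

```text
time: 0.93
position: [0.4135, -0.2107, 0.2414]
tool_rot: [0.981, 0.195, -0.0, -0.0]
ft_force: [0.9, -0.1, 0.4]
grip_width: 0.0872
```

Request:
apply_moves --pt "3 -2.7 0 0 0 0 1" --pt "6 -5.4 0 0 0 0 1" --pt "9 -8.1 0 0 0 0 1" --pt "12 -10.8 0 0 0 0 1" --pt "15 -13.5 0 0 0 0 1"

```text
time: 1.35
position: [0.5002, -0.0284, 0.2414]
tool_rot: [0.981, 0.196, -0.0, -0.0]
ft_force: [1.8, -0.3, 0.1]
grip_width: 0.0871
```

Request:
apply_moves --pt "2.4 -2.3 0 0 0 -7 1" --pt "4.8 -4.6 0 0 0 -14 1" --pt "4.8 -4.6 0 0 0 -21 1" --pt "4.8 -4.6 0 0 0 -28 1" --pt "4.8 -4.6 0 0 0 -35 1"

```text
time: 1.77
position: [0.5265, 0.0316, 0.241]
tool_rot: [0.874, 0.485, -0.0, -0.0]
ft_force: [1.1, 0.1, 0.4]
grip_width: 0.0869
```

Request:
apply_moves --pt "0 0 0 0 0 -7 1" --pt "0 0 0 0 0 -14 1" --pt "0 0 0 0 0 -21 1" --pt "0 0 0 0 0 -28 1" --pt "0 0 0 0 0 -35 1"

```text
time: 2.18
position: [0.5263, 0.0305, 0.2411]
tool_rot: [0.689, 0.725, -0.0, -0.0]
ft_force: [0.7, -0.5, 0.4]
grip_width: 0.0874
```

Run:
```python
from h import *
o=robot.get_obs();print(o["time"],o["position"],o["q"].round(3),R.from_quat(o["tool_rot"]).as_matrix().round(3),o["grip_width"])
a=np.radians(4);y=np.array([np.cos(a),np.sin(a),0]);z=np.array([0,0,-1.]);x=np.cross(y,z)
print(tooldelta([.526,.031,.117],R.from_matrix(np.c_[x,y,z])))
shot("side","side1.png");
im=load("side1.png")[110:300,60:360]; cv2.imwrite("pics/s1c.png",cv2.resize(im[:,:,::-1],None,fx=2.6,fy=2.6,interpolation=cv2.INTER_CUBIC))
```

```text
2.1833 [0.52630624 0.03053159 0.24114193] [-0.154  0.397  1.677  0.     1.069 -0.205] [[-0.051  0.999 -0.001]
 [ 0.999  0.051  0.   ]
 [ 0.    -0.001 -1.   ]] 0.08742130456730521
(array([ 0.05, -0.02, 12.41]), array([-0.06, -0.01, -1.08]))
```

View pics/s1c.png

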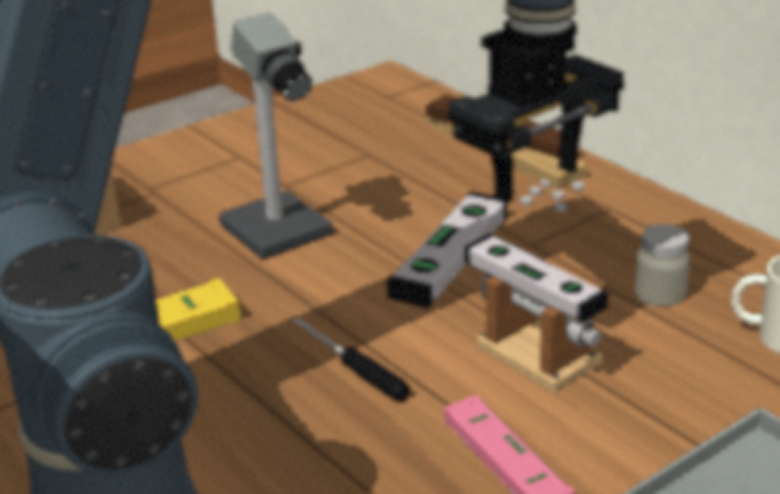

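The side view shows the camera head with its lens near px (174,141), and the gripper above the level. I'll descend and grasp the level.

Request:
apply_moves --pt "0 0 3 0 0 -1 1" --pt "0 0 6 0 0 -1 1" --pt "0 0 8 0 0 -1 1" --pt "0 0 9 0 0 -1 1" --pt "0 0 9 0 0 -1 1"

```text
time: 2.65
position: [0.525, 0.0306, 0.1493]
tool_rot: [0.685, 0.728, -0.002, -0.002]
ft_force: [-1.2, -0.1, 0.5]
grip_width: 0.0867
```

Request:
apply_moves --pt "0 0 1.2 0 0 0 1" --pt "0 0 2.4 0 0 0 1" --pt "0 0 3.4 0 0 0 1" --pt "0 0 3.4 0 0 0 1" --pt "0 0 3.4 0 0 0 1"

```text
time: 3.07
position: [0.5269, 0.0304, 0.1179]
tool_rot: [0.685, 0.729, 0.0, 0.0]
ft_force: [-0.2, 0.4, 0.3]
grip_width: 0.0865
```

Request:
apply_moves --pt "0 0 0 0 0 0 0.3" --pt "0 0 0 0 0 0 0.3" --pt "0 0 0 0 0 0 0.3" --pt "0 0 0 0 0 0 0.3" --pt "0 0 0 0 0 0 0.3" --newtons 25

```text
time: 3.48
position: [0.5268, 0.0304, 0.1179]
tool_rot: [0.685, 0.729, 0.0, 0.0]
ft_force: [-0.2, 0.7, -0.5]
grip_width: 0.0614
```

Request:
apply_moves --pt "0 0 0 0 0 0 0.3" --pt "0 0 0 0 0 0 0.3" --pt "0 0 0 0 0 0 0.3" --pt "0 0 0 0 0 0 0.3" --pt "0 0 0 0 0 0 0.3"

```text
time: 3.9
position: [0.5266, 0.0304, 0.1176]
tool_rot: [0.685, 0.729, -0.0, -0.0]
ft_force: [-0.1, 0.1, 0.9]
grip_width: 0.0399
```

Request:
apply_moves --pt "0 0 0 0 0 0 0.3" --pt "0 0 -0.5 0 0 0 0.3" --pt "0 0 -1.5 0 0 0 0.3" --pt "0 0 -3 0 0 0 0.3" --pt "0 0 -5 0 0 0 0.3"

```text
time: 4.32
position: [0.5257, 0.0305, 0.1676]
tool_rot: [0.685, 0.729, -0.001, -0.001]
ft_force: [-0.6, 0.1, -1.5]
grip_width: 0.0397
```

Request:
apply_moves --pt "0 0 -2 0 0 0 0.3" --pt "0 0 -4 0 0 0 0.3" --pt "0 0 -6 0 0 0 0.3" --pt "0 0 -7 0 0 0 0.3" --pt "0 0 -7 0 0 0 0.3"

```text
time: 4.73
position: [0.5283, 0.0303, 0.2404]
tool_rot: [0.685, 0.729, 0.002, 0.003]
ft_force: [0.2, -1.1, -1.3]
grip_width: 0.0396
```

Run:
```python
from h import *
o=robot.get_obs();print(o["time"],o["position"],o["q"].round(3),o["grip_width"],o["ft_force"])
print(R.from_quat(o["tool_rot"]).as_matrix().round(3))
t=shot("top","top2.png");s=shot("side","side2.png")
a=cv2.resize(t[140:220,205:345],None,fx=4,fy=4,interpolation=cv2.INTER_CUBIC)
b=cv2.resize(s[130:270,205:345],None,fx=4,fy=4,interpolation=cv2.INTER_CUBIC)[:420]
cv2.imwrite("pics/c2.png",cv2.resize(np.vstack([a,cv2.resize(s[180:270,205:345],None,fx=4,fy=3)])[:,:,::-1],None,fx=1,fy=1))
```

```text
4.7333 [0.5282502  0.03028492 0.2404416 ] [-0.154  0.398  1.678  0.     1.06  -0.216] 0.039571484623181455 [ 0.23381239 -1.05133901 -1.30793991]
[[-0.062  0.998  0.006]
 [ 0.998  0.062 -0.001]
 [-0.001  0.006 -1.   ]]
```

View pics/c2.png

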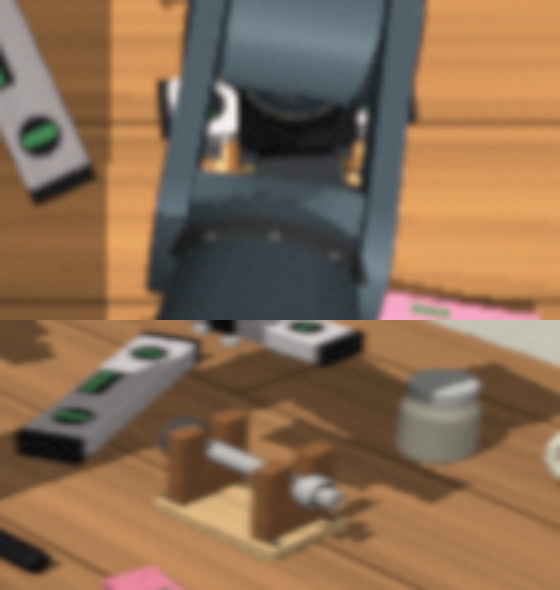

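The level is held at 39.6 mm. The side view now shows the gear at the far (+y) end and the ring and stub at the near end. I'll carry the level over the tray and turn it along the tray.

Request:
apply_moves --pt "-2 -0.5 0 0 0 0 0.3" --pt "-5 -1.3 0 0 0 0 0.3" --pt "-9 -2.3 0 0 0 0 0.3" --pt "-13 -3.4 0 0 0 0 0.3" --pt "-17 -4.4 0 0 0 0 0.3"

```text
time: 5.25
position: [0.4917, -0.1427, 0.2359]
tool_rot: [0.684, 0.729, -0.0, -0.002]
ft_force: [0.4, 0.2, -1.0]
grip_width: 0.0395
```

Request:
apply_moves --pt "-4 -1 0 0 0 0 0.3" --pt "-8 -2.1 0 0 0 0 0.3" --pt "-12 -3.1 0 0 0 0 0.3" --pt "-15 -3.9 0 0 0 0 0.3" --pt "-16.1 -4.2 0 0 0 0 0.3"

```text
time: 5.67
position: [0.4601, -0.3099, 0.2359]
tool_rot: [0.686, 0.727, -0.001, -0.0]
ft_force: [1.0, -0.7, -1.8]
grip_width: 0.04
```

Request:
apply_moves --pt "0 0 0 0 0 6 0.3" --pt "0 0 0 0 0 13 0.3" --pt "0 0 0 0 0 20 0.3" --pt "0 0 0 0 0 27 0.3" --pt "0 0 0 0 0 34 0.3"

```text
time: 6.08
position: [0.4607, -0.3038, 0.2358]
tool_rot: [0.869, 0.494, -0.0, -0.002]
ft_force: [-0.6, 0.5, -2.1]
grip_width: 0.0395
```

Request:
apply_moves --pt "0 0 0 0 0 7 0.3" --pt "0 0 0 0 0 14 0.3" --pt "0 0 0 0 0 21 0.3" --pt "0 0 0 0 0 28 0.3" --pt "0 0 0 0 0 35 0.3"

```text
time: 6.5
position: [0.4608, -0.3037, 0.2359]
tool_rot: [0.978, 0.21, -0.001, -0.002]
ft_force: [0.6, -0.6, -1.6]
grip_width: 0.0397
```

Request:
apply_moves --pt "0 0 0 0 0 7 0.3" --pt "0 0 0 0 0 14 0.3" --pt "0 0 0 0 0 20 0.3" --pt "0 0 0 0 0 25 0.3" --pt "0 0 0 0 0 25 0.3"

```text
time: 6.92
position: [0.4608, -0.3039, 0.236]
tool_rot: [1.0, -0.004, -0.001, -0.001]
ft_force: [-0.1, 0.7, -2.3]
grip_width: 0.0399
```

Run:
```python
from h import *
o=robot.get_obs();print(o["time"],o["position"],o["q"].round(3),o["grip_width"],o["ft_force"])
print(R.from_quat(o["tool_rot"]).as_matrix().round(3))
a=np.radians(-91);y=np.array([np.cos(a),np.sin(a),0]);z=np.array([0,0,-1.]);x=np.cross(y,z)
print(tooldelta([.462,-.306,.0280],R.from_matrix(np.c_[x,y,z])))
s=shot("side","side3.png"); cv2.imwrite("pics/c3.png",cv2.resize(s[200:384,240:440][:,:,::-1],None,fx=3,fy=3))
```

```text
6.9167 [ 0.46082722 -0.30385066  0.2360042 ] [-0.786  0.438  1.621  0.     1.087  0.794] 0.03987437468318962 [-0.1432847   0.74331057 -2.29922709]
[[ 1.    -0.009 -0.002]
 [-0.009 -1.     0.003]
 [-0.002 -0.003 -1.   ]]
(array([ 0.17,  0.27, 20.8 ]), array([-0.17,  0.14,  0.51]))
```

View pics/c3.png

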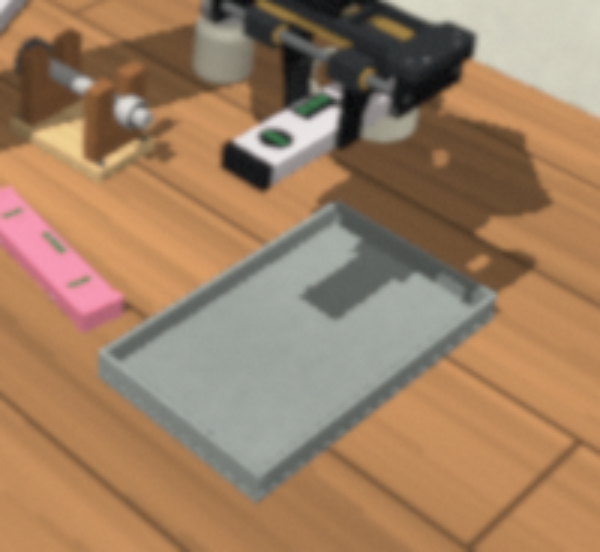

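The level hangs level and in line above the tray. The tray's near corner is at side px about (326,358).

Request:
apply_moves --pt "0.2 0.3 3 0 0 0.5 0.3" --pt "0.2 0.3 6 0 0 0.5 0.3" --pt "0.2 0.3 9 0 0 0.5 0.3" --pt "0.2 0.3 12 0 0 0.5 0.3" --pt "0.2 0.3 13 0 0 0.5 0.3"

```text
time: 7.38
position: [0.461, -0.3056, 0.1032]
tool_rot: [1.0, -0.007, -0.003, -0.003]
ft_force: [-0.8, 1.3, -2.1]
grip_width: 0.0396
```

Request:
apply_moves --pt "0 0 1.5 0 0 0 0.3" --pt "0 0 3 0 0 0 0.3" --pt "0 0 4.5 0 0 0 0.3" --pt "0 0 5 0 0 0 0.3" --pt "0 0 5 0 0 0 0.3"

```text
time: 7.8
position: [0.4629, -0.3076, 0.0566]
tool_rot: [1.0, -0.008, -0.001, -0.001]
ft_force: [0.1, 0.4, -1.8]
grip_width: 0.0393
```

Run:
```python
from h import *
print(proj("side",[.312,-.387,.028]),proj("side",[.312,-.219,.028]), tri((402,239),(326,358)))
o=robot.get_obs();print(o["position"],o["ft_force"]); print(tooldelta([.462,-.306,.028]))
```

```text
[325.25191933 356.98788361] [271.31566547 316.12406704] (array([ 0.31269028, -0.38802619,  0.02511788]), np.float64(0.0012195196511646366))
[ 0.46292948 -0.30761294  0.05662749] [ 0.06935338  0.43338656 -1.83516359]
(array([-0.09, -0.15,  2.86]), array([0., 0., 0.]))
```

Tray position and rim height agree in the two views. I'll lower the rest slowly.

Request:
apply_moves --pt "0 0 0.6 0 0 0 0.3" --pt "0 0 1.2 0 0 0 0.3" --pt "0 0 1.8 0 0 0 0.3" --pt "0 0 2.2 0 0 0 0.3" --pt "0 0 2.5 0 0 0 0.3"

```text
time: 8.22
position: [0.4633, -0.3082, 0.0322]
tool_rot: [1.0, -0.008, -0.0, -0.0]
ft_force: [-0.4, -0.0, -1.3]
grip_width: 0.0396
```

Request:
apply_moves --pt "0 0 0.1 0 0 0 0.3" --pt "0 0 0.2 0 0 0 0.3" --pt "0 0 0.3 0 0 0 0.3" --pt "0 0 0.3 0 0 0 0.3" --pt "0 0 0.3 0 0 0 0.3"

```text
time: 8.63
position: [0.4635, -0.3084, 0.0297]
tool_rot: [1.0, -0.008, 0.0, 0.0]
ft_force: [-0.6, 1.1, -1.6]
grip_width: 0.0397
```

Request:
apply_moves --pt "0 0 0.1 0 0 0 0.3" --pt "0 0 0.15 0 0 0 0.3" --pt "0 0 0.2 0 0 0 0.3" --pt "0 0 0.2 0 0 0 0.3" --pt "0 0 0.2 0 0 0 0.3"

```text
time: 9.05
position: [0.4634, -0.3083, 0.0276]
tool_rot: [1.0, -0.008, 0.0, 0.0]
ft_force: [0.3, -0.2, -0.2]
grip_width: 0.0395
```

Request:
apply_moves --pt "0 0 0 0 0 0 0.55" --pt "0 0 0 0 0 0 0.65" --pt "0 0 0 0 0 0 0.75" --pt "0 0 0 0 0 0 0.75" --pt "0 0 0 0 0 0 0.75"

```text
time: 9.47
position: [0.4634, -0.3083, 0.0276]
tool_rot: [1.0, -0.008, 0.0, 0.0]
ft_force: [0.5, 0.5, 0.1]
grip_width: 0.062
```

Request:
apply_moves --pt "0 0 0 0 0 0 0.75" --pt "0 0 -1 0 0 0 0.75" --pt "0 0 -3 0 0 0 0.75" --pt "0 0 -6 0 0 0 0.75" --pt "0 0 -10 0 0 0 0.75"

```text
time: 9.88
position: [0.4619, -0.307, 0.1271]
tool_rot: [1.0, -0.008, -0.002, -0.002]
ft_force: [0.7, -1.0, 0.4]
grip_width: 0.0657
```

Request:
apply_moves --pt "0 0 -4 0 0 0 0.75" --pt "0 0 -8 0 0 0 0.75" --pt "0 0 -11 0 0 0 0.75" --pt "0 0 -11 0 0 0 0.75" --pt "0 0 -11 0 0 0 0.75"

```text
time: 10.3
position: [0.4641, -0.309, 0.2404]
tool_rot: [1.0, -0.008, 0.002, 0.002]
ft_force: [-0.8, 0.3, -1.1]
grip_width: 0.0652
```

Run:
```python
from h import *
o=robot.get_obs();print(o["position"],o["ft_force"],o["grip_width"],o["q"].round(3))
t=shot("top","top4.png");s=shot("side","side4.png")
for n,im in(("top",t),("side",s)):
    h=cv2.cvtColor(np.ascontiguousarray(im),cv2.COLOR_RGB2HSV);g=(h[...,0]>45)&(h[...,0]<95)&(h[...,1]>60)
    print(n,[b[:2] for b in blobs(g,5)])
a=cv2.resize(t[135:225,100:310],None,fx=3.6,fy=3.4,interpolation=cv2.INTER_CUBIC)
b=cv2.resize(s[180:340,240:450],None,fx=1.8,fy=1.8,interpolation=cv2.INTER_CUBIC)
c=cv2.resize(s[120:220,130:260],None,fx=2.9,fy=2.88,interpolation=cv2.INTER_CUBIC)[:288]
out=np.zeros((306+288,756,3),np.uint8);out[:306]=a;out[306:,:378]=b;out[306:,378:378+377]=c
cv2.imwrite("pics/c4.png",out[:,:,::-1])
```

```text
[ 0.46412837 -0.30895224  0.24044774] [-0.78681246  0.2572157  -1.12978187] 0.06523409776969817 [-0.788  0.436  1.609 -0.     1.091  0.799]
top [(np.int32(37), array([195.5, 132.3])), (np.int32(58), array([201.5, 154.5])), (np.int32(39), array([214.4, 173.6])), (np.int32(18), array([376.8, 209.2])), (np.int32(7), array([176. , 254.1])), (np.int32(5), array([177.6, 274.2])), (np.int32(9), array([168.8, 303.2]))]
side [(np.int32(13), array([241.8, 190.5])), (np.int32(20), array([229.4, 200. ])), (np.int32(16), array([223.1, 211.7])), (np.int32(5), array([365.2, 234.8])), (np.int32(21), array([355., 297.])), (np.int32(35), array([338.1, 305.1])), (np.int32(24), array([326. , 317.2]))]
```

View pics/c4.png

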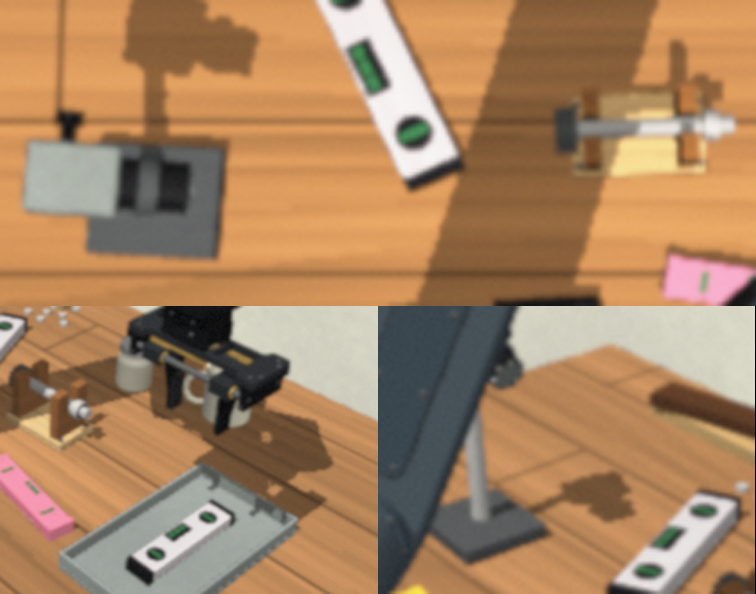

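The level lies flat in the tray. The spindle's gear is at top px (255,173) and its stub tip at (304,172). The camera's base, head and barrel are all visible.

```bash
python3 - <<'E'
from h import *
T=lambda x,y:(100+x/3.6-.4,135+y/3.4-.4)
# level in tray
for a,b in (((376.8,209.2),(326.,317.2)),): print("lvl?",tri(a,b),plane("side",(338.1,305.1),.025),plane("side",(326,317.2),.025),plane("side",(355,297),.025))
im=load("top4.png").astype(int); h=cv2.cvtColor(im.astype(np.uint8),cv2.COLOR_RGB2HSV)
m=(h[...,1]<70); sub=np.zeros_like(m); sub[158:186,250:308]=m[158:186,250:308]
for c in range(250,308,2):
    r=np.where(sub[:,c])[0]; print(c,(r.min(),r.max(),len(r)) if len(r) else None,end=" ")
print()
g,s=plane("top",T(556,130),.066),plane("top",T(736,125),.066)
print("gear,stub",g,s,np.linalg.norm(g-s))
print("stub tri",tri(T(736,125),(289.5,238)),"gear proj side",proj("side",g))
B=[plane("top",T(*p),.022) for p in((228,147),(217,258),(87,249))]
print("base",np.round(B,4),np.linalg.norm(B[0]-B[1]),np.linalg.norm(B[1]-B[2]))
e=B[1]-B[2];print("cam yaw from base",np.degrees(np.arctan2(e[1],e[0])),np.degrees(np.arctan2(*(B[0]-B[1])[:2][::-1]))-90-0)
ctr=(B[0]+B[2])/2;print("base ctr",ctr)
H=[plane("top",T(*p),.28) for p in((26,142),(120,146),(118,215),(22,210))];print("head top",np.round(H,4))
print("barrel rim top",plane("top",T(189,186),.263))
# lens tri from side1 crop (297,82): center of rim
print("lens side",(60+297/2.6,110+82/2.6))
E
python3 - <<'E'
import cv2,numpy as np
t=cv2.imread('pics/top4.png')[165:205,100:170];s=cv2.imread('pics/side1.png')[108:218,135:200]
a=cv2.resize(t,None,fx=8,fy=7,interpolation=cv2.INTER_CUBIC);b=cv2.resize(s[:55],None,fx=8,fy=5.6,interpolation=cv2.INTER_CUBIC)
o=np.zeros((600,560,3),np.uint8);o[:280]=a;o[285:285+b.shape[0],:520]=b;cv2.imwrite('pics/c5.png',o)
E
```

```text
lvl? (array([ 0.40986112, -0.30677605,  0.02493101]), np.float64(0.00045654636004049536)) [ 0.46438892 -0.2990959   0.025     ] [ 0.40959645 -0.30669791  0.025     ] [ 0.51959891 -0.30852876  0.025     ]
250 None 252 None 254 (np.int64(169), np.int64(170), 2) 256 (np.int64(167), np.int64(178), 12) 258 (np.int64(167), np.int64(178), 12) 260 (np.int64(170), np.int64(175), 6) 262 (np.int64(170), np.int64(174), 5) 264 (np.int64(170), np.int64(174), 5) 266 (np.int64(170), np.int64(174), 5) 268 (np.int64(170), np.int64(174), 5) 270 (np.int64(170), np.int64(174), 5) 272 (np.int64(170), np.int64(174), 5) 274 (np.int64(170), np.int64(174), 5) 276 (np.int64(170), np.int64(174), 5) 278 (np.int64(170), np.int64(174), 5) 280 (np.int64(170), np.int64(174), 5) 282 (np.int64(170), np.int64(174), 5) 284 (np.int64(170), np.int64(174), 5) 286 (np.int64(170), np.int64(174), 5) 288 (np.int64(169), np.int64(174), 6) 290 (np.int64(169), np.int64(173), 5) 292 (np.int64(169), np.int64(173), 5) 294 (np.int64(169), np.int64(173), 5) 296 (np.int64(167), np.int64(175), 9) 298 (np.int64(168), np.int64(175), 8) 300 (np.int64(169), np.int64(174), 6) 302 (np.int64(169), np.int64(173), 5) 304 None 306 None 
gear,stub [0.52576283 0.09799787 0.066     ] [ 0.53068208 -0.06327921  0.066     ] 0.1613520819565788
stub tri (array([ 0.53084488, -0.06351499,  0.07420218]), np.float64(0.0030824147673334822)) gear proj side [249.31312083 218.37712174]
base [[0.514  0.4019 0.022 ]
 [0.4056 0.4096 0.022 ]
 [0.4143 0.5288 0.022 ]] 0.10862266685636293 0.11951206403913618
cam yaw from base -94.16870405643951 -94.05142367432137
base ctr [0.4641691 0.4653234 0.022    ]
head top [[0.4904 0.4875 0.28  ]
 [0.4873 0.4174 0.28  ]
 [0.4327 0.4173 0.28  ]
 [0.4366 0.4886 0.28  ]]
barrel rim top [0.45696601 0.36998141 0.263     ]
lens side (174.23076923076923, 141.53846153846155)
```

View pics/c5.png

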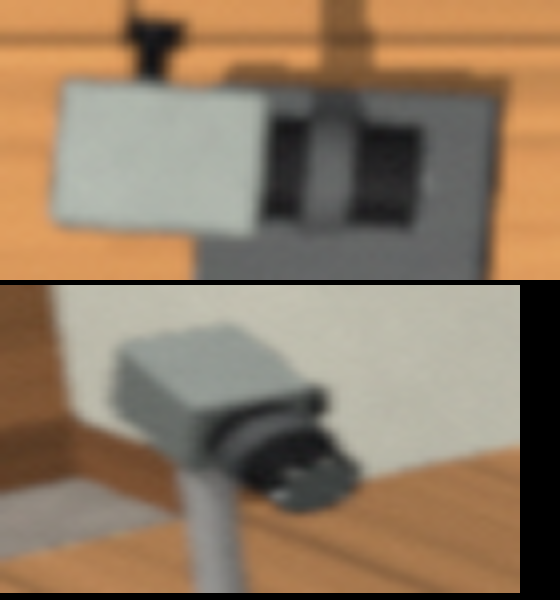

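Run:
```python
from h import *
h=cv2.cvtColor(np.ascontiguousarray(load("side4.png")),cv2.COLOR_RGB2HSV)
m=(h[...,1]<60)
for c in range(256,276,3): print(c,np.where(m[205:245,c])[0]+205)
print("axis proj",[proj("side",[.528-.0297*t,.0225+.9996*t,.066]).round(1) for t in(-.03,0,.03)])
sd=(174.5,142.4); print("lens side z=.24",plane("side",sd,.24))
for L in((.4575,.3706,.24),(.4576,.378,.24)): print(L,proj("side",L),"toprim",proj("top",np.array(L)+[-.0006,-.0084,.023]))
print("side cam lens dist",np.linalg.norm(P("side")[1]-[.457,.37,.24]))
a=np.radians(1.7);y=np.array([np.cos(a),np.sin(a),0]);z=np.array([0,0,-1.]);x=np.cross(y,z)
print(tooldelta([.528,.0225,.24],R.from_matrix(np.c_[x,y,z])))
```

```text
256 []
259 [221 222 223 224 225 226]
262 [222 223 224 225 226 227 228]
265 [224 225 226 227 228 229 230]
268 [225 226 227 228 229]
271 []
274 []
axis proj [array([274.4, 232.5]), array([267.1, 228.3]), array([259.9, 224.3])]
lens side z=.24 [0.46622041 0.38772963 0.24      ]
(0.4575, 0.3706, 0.24) [175.28631429 144.75109135] toprim [154.96354495 189.33187258]
(0.4576, 0.378, 0.24) [173.97748754 144.04038048] toprim [152.24069597 189.29351963]
side cam lens dist 1.556919019059458
(array([  6.  , -33.1 ,  -0.26]), array([ -0.12,   0.  , -92.64]))
```

Spindle height (shaft centre at side row 227, predicted 227.1) and length (161 mm) check out. Moving above it.

Request:
apply_moves --pt "0.7 -3.7 0 0 0 0 1" --pt "1.4 -7.5 0 0 0 0 1" --pt "2.1 -11.2 0 0 0 0 1" --pt "2.7 -14.9 0 0 0 0 1" --pt "3.3 -18.2 0 0 0 0 1"

```text
time: 10.82
position: [0.4978, -0.1241, 0.2353]
tool_rot: [1.0, -0.008, -0.003, -0.001]
ft_force: [0.7, -0.5, 0.2]
grip_width: 0.0853
```

Request:
apply_moves --pt "0.7 -3.7 0 0 0 0 1" --pt "1.4 -7.5 0 0 0 0 1" --pt "2.1 -11.2 0 0 0 0 1" --pt "2.7 -14.9 0 0 0 0 1" --pt "2.7 -14.9 0 0 0 0 1"

```text
time: 11.23
position: [0.5276, 0.0279, 0.2354]
tool_rot: [1.0, -0.005, -0.002, -0.002]
ft_force: [-0.2, 0.2, -0.3]
grip_width: 0.087
```

Request:
apply_moves --pt "0 0 0 0 0 -7 1" --pt "0 0 0 0 0 -14 1" --pt "0 0 0 0 0 -21 1" --pt "0 0 0 0 0 -28 1" --pt "0 0 0 0 0 -35 1"

```text
time: 11.65
position: [0.5273, 0.0216, 0.2354]
tool_rot: [0.955, 0.296, -0.002, -0.001]
ft_force: [-0.4, 0.9, -0.5]
grip_width: 0.0874
```

Request:
apply_moves --pt "0 0 0 0 0 -7 1" --pt "0 0 0 0 0 -14 1" --pt "0 0 0 0 0 -21 1" --pt "0 0 0 0 0 -28 1" --pt "0 0 0 0 0 -35 1"

```text
time: 12.07
position: [0.5273, 0.0214, 0.2354]
tool_rot: [0.822, 0.569, -0.002, -0.002]
ft_force: [0.8, -0.3, 0.3]
grip_width: 0.0868
```

Request:
apply_moves --pt "0 0 0 0 0 -7 1" --pt "0 0 0 0 0 -14 1" --pt "0 0 0 0 0 -20 1" --pt "0 0 0 0 0 -22.6 1" --pt "0 0 0 0 0 -22.6 1"

```text
time: 12.48
position: [0.5274, 0.0214, 0.2356]
tool_rot: [0.697, 0.717, -0.001, -0.002]
ft_force: [-0.4, -0.4, 0.6]
grip_width: 0.087
```

Run:
```python
from h import *
a=np.radians(1.7);y=np.array([np.cos(a),np.sin(a),0]);z=np.array([0,0,-1.]);x=np.cross(y,z)
print(tooldelta([.528,.0225,.066],R.from_matrix(np.c_[x,y,z])),robot.get_obs()["q"].round(3))
```

```text
(array([ 0.09,  0.14, 16.95]), array([-0.27, -0.05, -0.02])) [-0.171  0.407  1.679 -0.     1.061 -0.2  ]
```

Request:
apply_moves --pt "0.1 0.1 3 0 0 0 1" --pt "0.1 0.1 6 0 0 0 1" --pt "0.1 0.1 9 0 0 0 1" --pt "0.1 0.1 11 0 0 0 1" --pt "0.1 0.1 11 0 0 0 1"

```text
time: 12.9
position: [0.5257, 0.023, 0.1227]
tool_rot: [0.697, 0.717, -0.003, -0.005]
ft_force: [-0.8, 0.7, -0.8]
grip_width: 0.0871
```

Request:
apply_moves --pt "0 0 1.5 0 0 0 1" --pt "0 0 3 0 0 0 1" --pt "0 0 4.5 0 0 0 1" --pt "0 0 5.8 0 0 0 1" --pt "0 0 5.8 0 0 0 1"

```text
time: 13.32
position: [0.5284, 0.0227, 0.068]
tool_rot: [0.697, 0.717, -0.001, -0.002]
ft_force: [0.2, 0.1, -0.2]
grip_width: 0.0873
```

Request:
apply_moves --pt "0 0 0 0 0 0 0.5" --pt "0 0 0 0 0 0 0.4" --pt "0 0 0 0 0 0 0.3" --pt "0 0 0 0 0 0 0.3" --pt "0 0 0 0 0 0 0.3" --newtons 20

```text
time: 13.73
position: [0.5302, 0.0226, 0.0703]
tool_rot: [0.697, 0.717, 0.0, 0.001]
ft_force: [-0.7, 0.3, 0.1]
grip_width: 0.0613
```

Request:
apply_moves --pt "0 0 0 0 0 0 0.3" --pt "0 0 0 0 0 0 0.1" --pt "0 0 0 0 0 0 0.1" --pt "0 0 0 0 0 0 0.1" --pt "0 0 0 0 0 0 0.1"

```text
time: 14.15
position: [0.5297, 0.0227, 0.0695]
tool_rot: [0.697, 0.717, -0.0, -0.0]
ft_force: [0.3, 0.8, 0.2]
grip_width: 0.0282
```

Request:
apply_moves --pt "0 0 0 0 0 0 0.1" --pt "0 0 0 0 0 0 0.1" --pt "0 0 0 0 0 0 0.1" --pt "0 0 0 0 0 0 0.1" --pt "0 0 0 0 0 0 0.1" --newtons 50

```text
time: 14.57
position: [0.529, 0.0228, 0.0694]
tool_rot: [0.697, 0.717, -0.001, -0.001]
ft_force: [-1.9, 0.6, 1.0]
grip_width: 0.0169
```

Request:
apply_moves --pt "0 0 0 0 0 0 0.1" --pt "0 0 -0.5 0 0 0 0.1" --pt "0 0 -1 0 0 0 0.1" --pt "0 0 -2 0 0 0 0.1" --pt "0 0 -3 0 0 0 0.1"

```text
time: 14.98
position: [0.5289, 0.0228, 0.0997]
tool_rot: [0.697, 0.717, -0.001, -0.001]
ft_force: [-1.5, 0.7, -5.4]
grip_width: 0.0169
```

Request:
apply_moves --pt "0 0 -1.5 0 0 0 0.1" --pt "0 0 -3.5 0 0 0 0.1" --pt "0 0 -5.5 0 0 0 0.1" --pt "0 0 -7.5 0 0 0 0.1" --pt "0 0 -9 0 0 0 0.1"

```text
time: 15.4
position: [0.531, 0.0226, 0.1925]
tool_rot: [0.697, 0.717, 0.002, 0.002]
ft_force: [-0.4, -0.1, -5.1]
grip_width: 0.0168
```

Request:
apply_moves --pt "0 0 -1 0 0 0 0.1" --pt "0 0 -1.5 0 0 0 0.1" --pt "0 0 -1.5 0 0 0 0.1" --pt "0 0 -1.5 0 0 0 0.1" --pt "0 0 -1.5 0 0 0 0.1"

```text
time: 15.82
position: [0.529, 0.0228, 0.2036]
tool_rot: [0.697, 0.717, -0.001, -0.001]
ft_force: [0.0, -0.7, -5.5]
grip_width: 0.017
```

Run:
```python
from h import *
o=robot.get_obs();print(o["position"],o["ft_force"],o["moment"],o["grip_width"])
t=shot("top","top6.png");s=shot("side","side6.png")
a=cv2.resize(t[140:200,225:325],None,fx=5,fy=5,interpolation=cv2.INTER_CUBIC)
b=cv2.resize(s[130:270,200:340],None,fx=2.1,fy=2.1,interpolation=cv2.INTER_CUBIC)
out=np.zeros((594,500,3),np.uint8);out[:300]=a;out[300:,:294]=b
cv2.imwrite("pics/c6.png",out[:,:,::-1])
x=np.array([-.0672,-.937,-.342]); lens=np.array([.457,.376,.24])
xt=-x/np.linalg.norm(x); y=np.array([.9974,-.0715,0]);z=np.cross(xt,y)
Rt=R.from_matrix(np.c_[xt,y,z]);tm=lens+.195*x; print(tm,tooldelta(tm,Rt))
print(tooldelta(tm+[0,-.05,.05],Rt))
```

```text
[0.52899538 0.02283851 0.20362651] [ 0.02265826 -0.74851213 -5.50176562] [-0.04144335 -0.1096      0.01750113] 0.016999676403135655
[0.443896 0.193285 0.17331 ] (array([17.28, -8.02,  3.04]), array([-1.14, 19.97,  5.68]))
(array([12.29, -8.17, -1.96]), array([-1.14, 19.97,  5.68]))
```

View pics/c6.png

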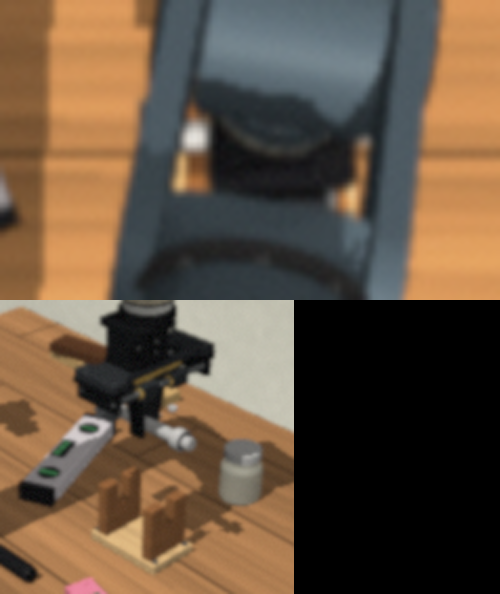

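The spindle is lifted and held level. Now I'll tilt it and carry it to a point 7 cm short of the pose.

Request:
apply_moves --pt "1.5 -1 -0.3 -0.1 2.5 0.7 0.1" --pt "4.2 -2.8 -0.7 -0.4 6.7 1.9 0.1" --pt "7 -4.7 -1.2 -0.6 11.3 3.2 0.1" --pt "9.7 -6.5 -1.6 -0.9 15.7 4.5 0.1" --pt "11.5 -7.7 -1.9 -1.1 18.7 5.3 0.1"

```text
time: 16.33
position: [0.4467, 0.1369, 0.2231]
tool_rot: [0.72, 0.674, 0.12, -0.112]
ft_force: [0.1, -0.2, -5.8]
grip_width: 0.0165
```

```bash
cat > g.py <<'E'
from h import *
x=np.array([-.0672,-.937,-.342]); x/=np.linalg.norm(x); lens=np.array([.457,.376,.24])
y=np.array([.9974,-.0715,0]);z=np.cross(-x,y);Rt=R.from_matrix(np.c_[-x,y,z]);tm=lens+.195*x-.0034*z
E
python3 - <<'E'
from g import *
o=robot.get_obs();print(o["position"],o["q"].round(3),o["grip_width"]);print(tooldelta(tm,Rt),tooldelta(tm+.04*x,Rt))
E
```

```text
[0.44672127 0.13693151 0.22310519] [-0.153  0.339  1.911  0.405  0.962 -0.333] 0.016494355198108154
(array([ 3.68, -0.65,  6.19]), array([-0.12,  1.09,  0.36])) (array([-0.32, -0.67,  6.26]), array([-0.12,  1.09,  0.36]))
```

Request:
apply_moves --pt "0 -0.2 1.2 0 0.3 0.1 0.1" --pt "-0.2 -0.4 2.8 -0.1 0.7 0.2 0.1" --pt "-0.3 -0.6 4.4 -0.1 1 0.3 0.1" --pt "-0.3 -0.7 5.8 -0.1 1.1 0.4 0.1" --pt "-0.3 -0.7 6.2 -0.1 1.1 0.4 0.1"

```text
time: 16.75
position: [0.4423, 0.1531, 0.1618]
tool_rot: [0.721, 0.671, 0.125, -0.117]
ft_force: [-0.9, -0.7, -5.7]
grip_width: 0.0164
```

Request:
apply_moves --pt "0.5 0 0 0 0 0 0.1" --pt "1.5 0 0 0 0 0 0.1" --pt "2.5 0 0 0 0 0 0.1" --pt "3 0 0 0 0 0 0.1" --pt "3 0 0 0 0 0 0.1"

```text
time: 17.17
position: [0.4465, 0.1818, 0.175]
tool_rot: [0.72, 0.672, 0.128, -0.115]
ft_force: [-0.5, 0.1, -5.2]
grip_width: 0.017
```

Run:
```python
from g import *
o=robot.get_obs();print(o["time"],o["position"],o["q"].round(3),o["grip_width"]);print(tooldelta(tm,Rt))
t=shot("top","top7.png");s=shot("side","side7.png")
tc=t[155:215,100:250];sc=s[100:210,140:275]
out=np.zeros((600,760,3),np.uint8);a=cv2.resize(tc,None,fx=5,fy=5,interpolation=2);out[:300,:750]=a
b=cv2.resize(sc,None,fx=2.72,fy=2.72,interpolation=2);out[300:300+b.shape[0],:b.shape[1]]=b
b=cv2.resize(s[225:345,270:410],None,fx=2.5,fy=2.5,interpolation=2);out[300:300+b.shape[0],400:400+b.shape[1]]=b
cv2.imwrite("pics/c7.png",out[:,:,::-1])
p=lambda X:(proj("top",X).round(1),proj("side",X).round(1))
tool=R.from_quat(o["tool_rot"]);mid=o["position"]+.0034*tool.apply([0,0,1])
for n,d in(("face",.075),("mid",0),("stub",-.085)): print(n,p(mid+d*tool.apply([1,0,0])))
print("lens",p(lens))
```

```text
17.1667 [0.4465209  0.18178124 0.17500785] [-0.06   0.433  1.953  0.488  0.808 -0.34 ] 0.01699720113686018
(array([ 1.  , -0.34,  0.2 ]), array([0.29, 0.17, 0.17]))
face (array([198.9, 193. ]), array([196.7, 169.9]))
mid (array([224.2, 195.3]), array([210.1, 186.1]))
stub (array([251.6, 197.7]), array([226.2, 205.4]))
lens (array([152.2, 189.9]), array([174.2, 144.3]))
```

View pics/c7.png

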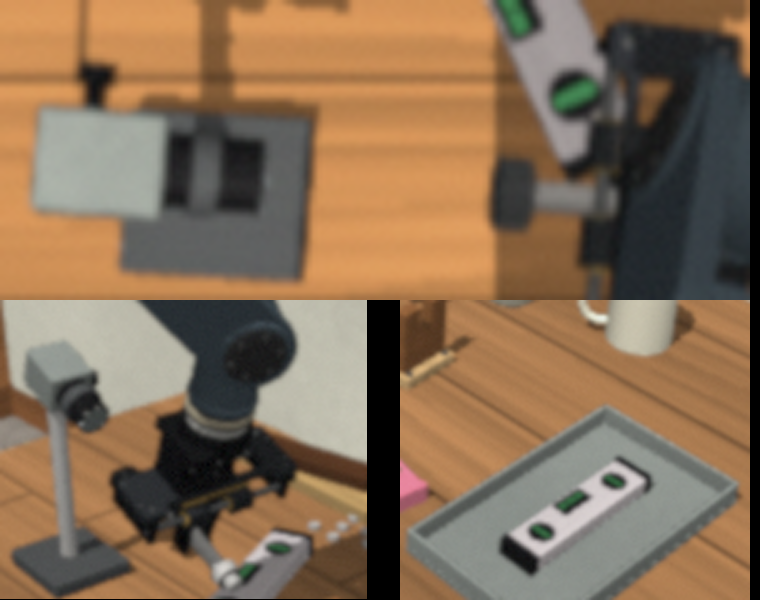

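Run:
```python
from g import *
rim=lens+.0245*(-z); print("rim",proj("top",rim),proj("side",rim),"lens",proj("top",lens))
off=proj("top",lens)-proj("top",rim)
for sp in((175,142.4),(174.5,142.9)): print(tri(np.array([152.5,190.0])+off,sp))
h=cv2.cvtColor(np.ascontiguousarray(load("side7.png")),cv2.COLOR_RGB2HSV)
m=(h[...,2]<75)&(h[...,1]<150);m2=np.zeros_like(m);m2[122:162,155:184]=m[122:162,155:184]
for r in range(124,162,1): 
    c=np.where(m2[r])[0]; print(r,(c.min(),c.max()) if len(c) else "",end="; ")
```

```text
rim [152.95451886 189.51292453] [174.98874248 138.32491112] lens [152.21715244 189.93684286]
(array([0.45680097, 0.3739579 , 0.24722543]), np.float64(0.004209661899429976))
(array([0.45633465, 0.37494604, 0.24530508]), np.float64(0.00269638746638531))
124 ; 125 ; 126 ; 127 (np.int64(174), np.int64(174)); 128 (np.int64(172), np.int64(174)); 129 (np.int64(166), np.int64(174)); 130 (np.int64(163), np.int64(174)); 131 (np.int64(162), np.int64(173)); 132 (np.int64(161), np.int64(173)); 133 (np.int64(160), np.int64(174)); 134 (np.int64(160), np.int64(174)); 135 (np.int64(160), np.int64(175)); 136 (np.int64(160), np.int64(176)); 137 (np.int64(160), np.int64(176)); 138 (np.int64(160), np.int64(177)); 139 (np.int64(160), np.int64(177)); 140 (np.int64(162), np.int64(178)); 141 (np.int64(163), np.int64(178)); 142 (np.int64(164), np.int64(178)); 143 (np.int64(165), np.int64(178)); 144 (np.int64(166), np.int64(177)); 145 (np.int64(172), np.int64(176)); 146 (np.int64(171), np.int64(176)); 147 (np.int64(171), np.int64(174)); 148 ; 149 ; 150 ; 151 ; 152 ; 153 ; 154 ; 155 ; 156 ; 157 ; 158 ; 159 ; 160 ; 161 ;
```

The two views put the lens 2–5 mm higher than the text's 240 mm, well within tolerance. I'll split the difference and make the final approach.

Request:
apply_moves --pt "0.3 0 0 0 0 0 0.1" --pt "0.6 -0.1 0 0 0 0 0.1" --pt "0.9 -0.2 0 0 0 0 0.1" --pt "1 -0.2 0 0 0 0 0.1" --pt "1 -0.2 0 0 0 0 0.1"

```text
time: 17.68
position: [0.4443, 0.1908, 0.1775]
tool_rot: [0.721, 0.671, 0.127, -0.116]
ft_force: [-0.6, 0.0, -4.8]
grip_width: 0.0163
```

Request:
apply_moves --pt "0 0 0 0 0 0 0.1" --pt "0 0 0 0 0 0 0.1" --pt "0 0 0 0 0 0 0.1" --pt "0 0 0 0 0 0 0.1" --pt "0 0 0 0 0 0 0.1"

```text
time: 18.1
position: [0.4445, 0.1905, 0.1773]
tool_rot: [0.721, 0.671, 0.127, -0.116]
ft_force: [-0.2, 0.2, -5.1]
grip_width: 0.0165
```

Run:
```python
from g import *
o=robot.get_obs();print(o["time"],o["position"],o["grip_width"],np.abs(o["joint_velocities"]).max(),o["ft_force"]);print(tooldelta(tm,Rt))
tool=R.from_quat(o["tool_rot"]);mid=o["position"]+.0034*tool.apply([0,0,1]);face=mid+.075*tool.apply([1,0,0])
H=np.c_[x,-y,-z]
for L in(lens,np.array([.4565,.375,.244])): print("face in head (x,lat,vert)",(face-L)@H)
print("angle",np.degrees(np.arccos(tool.apply([1,0,0])@-x)))
t=shot("top","top8.png");s=shot("side","side8.png")
p=lambda X:(proj("top",X).round(1),proj("side",X).round(1)); print("face",p(face),"stub",p(mid-.085*tool.apply([1,0,0])),p(face-.01*tool.apply([1,0,0])))
out=np.zeros((600,750,3),np.uint8);out[:300]=cv2.resize(t[155:215,100:250],None,fx=5,fy=5,interpolation=2)
b=cv2.resize(s[120:220,150:275],None,fx=3,fy=3,interpolation=2);out[300:,:375]=b
b=cv2.resize(s[130:384,60:440],None,fx=.98,fy=1.18);out[300:,376:]=b[:300,:374]
cv2.imwrite("pics/c8.png",out[:,:,::-1])
```

```text
18.1 [0.44450286 0.190497   0.17734749] 0.016545300618925816 0.0018307006716346023 [-0.15471967  0.15407343 -5.11396279]
(array([ 0.11, -0.08,  0.13]), array([0.18, 0.18, 0.03]))
face in head (x,lat,vert) [ 0.12114845 -0.0007765   0.00109362]
face in head (x,lat,vert) [ 0.12154596 -0.0012037  -0.00301832]
angle 0.1828472680582531
face (array([195.7, 193.6]), array([194.5, 168.5])) stub (array([248.6, 198.4]), array([223.6, 203.8])) (array([199.2, 193.9]), array([196.2, 170.6]))Traceback (most recent call last):
  File "<stdin>", line 11, in <module>
ValueError: could not broadcast input array from shape (300,372,3) into shape (300,374,3)
```

Run:
```python
from h import *
t,s=load("top8.png"),load("side8.png")
out=np.zeros((600,750,3),np.uint8);out[:300]=cv2.resize(t[155:215,100:250],None,fx=5,fy=5,interpolation=2)
out[300:,:375]=cv2.resize(s[120:220,150:275],None,fx=3,fy=3,interpolation=2)
out[300:,376:]=cv2.resize(s[130:384,60:440],(374,300))
cv2.imwrite("pics/c8.png",out[:,:,::-1])
```

```text
(no output)
```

View pics/c8.png

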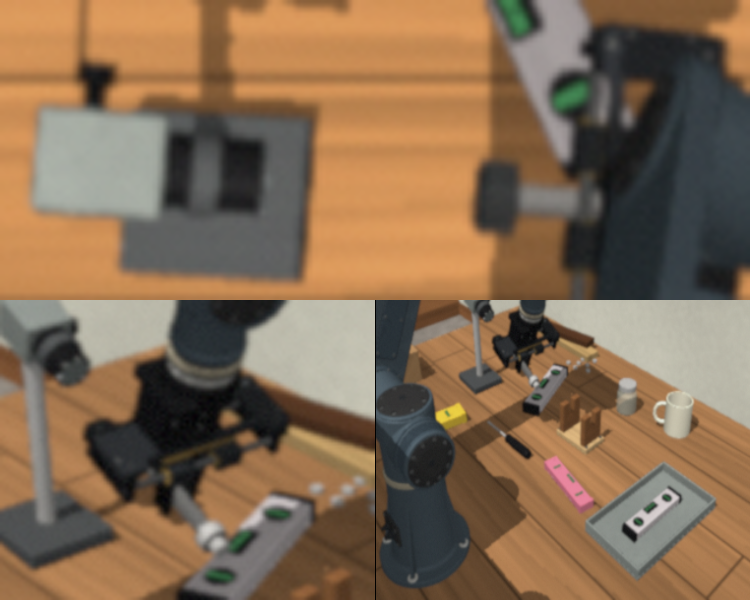

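The picture shows the gear face at top px (195.2,194.0), predicted (195.7,193.6), and the stub tip at side px (225,203), predicted (223.6,203.8). The level lies flat in the tray and the bystanders are untouched. Handing in.

```bash
python3 -c "
from rig import robot
print(robot.hand_in()); o=robot.get_obs(); print(o['time'],o['position'],o['grip_width'])"
```

```text
the job is handed in; nothing more can be done
None
the job is handed in; nothing more can be done
```

I laid the small silver spirit level flat in the tray. Then I took the spindle out of the cradle and handed in at about 18 s with it held still in front of the inspection camera, at 50 N grip. The system gave no verdict.

**Level:** after release, its vials measured 25 mm high (level's top face) in both views, and its centre was within about 1 cm of the tray's centre. The last picture still shows it flat there.

**Spindle:** from the arm's pose, the gear face is about 121 mm before the lens, within 1–3 mm of its line of sight, and the axis is about 0.2° off that line. In the last pictures the gear and the stub tip were within about 2 px of where this predicts. The gear could not be seen from the side because the gripper hid it.

**Disagreements:**
- **Lens height:** the two views put it at 245–247 mm, against the 240 mm given. I aimed about 2 mm above the text's value, well inside the 15 mm tolerance.
- **Lens distance:** the camera's base and its barrel put the lens about 7 mm apart along the line of sight, so I aimed between them; the tolerance there is 20 mm.
- **Grip width:** it read 16.5–17 mm on the 18 mm shaft. The spindle did not visibly slip.

The jar, mug and screwdriver look undisturbed, and I saw no sign of contact with the camera.

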